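Rotate the lens-cleaner stock

TASK

Restock the lens-cleaner lane of the small two-lane rack first-in-first-out: first bring the old teal bottle forward in its own lane until it stands close against the blue front stop, then set the new teal bottle from the bench down gently, not dropped, in the same lane close behind it. Keep every gap under a finger's width (15 mm), keep both bottles upright, and leave the yellow swab tub in the other lane as it is.

Things in the scene. Friction and masses are not known exactly. Their poses are not given: they have to be found in the camera images.
- rack: Grey rack fixed to the bench, 200 (x) by 158 (y); sizes in mm. Origin: centre of its underside, on the bench top. Floor 6 thick. Two lanes along x, centred at y = +38 and -38, each 70 wide inside; walls 6 thick, tops 40 above the bench. Blue front stop at the -x end (nearer the robot): top 30 above the bench, inner face at x = -94. Back (+x) end and top open. Turned up to 15 degrees.
- old_bottle: Old stock: closed teal bottle with white cap, standing in either lane of the rack, well back from the stop. Round, rigid, 112 mm high: body diameter 48 up to 66 high, shoulder narrowing to a 24 neck at 78, cap diameter 28 from 84 to 112. About 100 to 180 g, slides freely. Origin: centre of its underside, z up along the bottle.
- new_bottle: New stock: identical teal bottle with white cap (same shape, weight and origin as the old one), standing on the bench outside the rack, to the robot's right (-y). An amber bottle with white cap and a pale grey one with blue cap, same shape, stand 90 mm or more from it centre to centre and are not wanted; the three change places.
- swab_tub: Yellow round tub of swabs with a black lid, diameter 48, 55 mm high, standing loose in the other lane of the rack. Not to be disturbed. Origin: centre of its underside, z up.
Things that resemble listed ones, but are neither listed nor needed, are in the scene too. Leave any purple look-alike of the new_bottle alone.

How it is judged:
On the way, in this order (a step that is already met when the one before it is completed fails the run):
1. the old bottle stands upright in its lane at the front stop (gap under 20 mm) while the new bottle is still outside the rack (x of old_bottle in the frame of rack between -0.08 and -0.05 m and (y of old_bottle in the frame of rack between 0.022 and 0.054 m or y of old_bottle in the frame of rack between -0.054 and -0.022 m) and angle between old_bottle's own z axis and vertical below 0.15 rad and z of old_bottle in the frame of rack below 0.013 m and horizontal distance between new_bottle and rack above 0.125 m), for 0.2 s.
2. the new bottle stands upright in the same lane behind the old one (gap under 22 mm) (x of old_bottle in the frame of rack between -0.08 and -0.05 m and x of new_bottle in the frame of rack between -0.03 and 0.03 m and horizontal distance between new_bottle and old_bottle below 0.07 m and ((y of old_bottle in the frame of rack between 0.022 and 0.054 m and y of new_bottle in the frame of rack between 0.022 and 0.054 m) or (y of old_bottle in the frame of rack between -0.054 and -0.022 m and y of new_bottle in the frame of rack between -0.054 and -0.022 m)) and angle between each of old_bottle, new_bottle's own z axis and vertical below 0.15 rad and linear speed of each of old_bottle, new_bottle below 0.03 m/s and z of old_bottle in the frame of rack between 0 and 0.013 m and z of new_bottle in the frame of rack between 0 and 0.013 m), for 0.2 s.
At the end, for the whole second after the job is handed in: The old bottle stands upright (within 8 degrees), still and on the rack floor, with its body less than 20 mm from the front stop of a lane; the new bottle stands likewise in the same lane directly behind it, their bodies less than 22 mm apart (centres under 70 mm) (all of step 2); the robot touches nothing.
It fails at once if the swab tub is shifted more than 20 mm or tipped (distance of swab_tub from where it was at the start of the episode above 0.02 m or angle between swab_tub's own z axis and vertical above 0.35 rad).
It fails at once if a teal bottle is tipped more than 30 degrees (angle between any of old_bottle, new_bottle's own z axis and vertical above 0.52 rad).
It fails at once if the new bottle is dropped: falling freely, faster than 0.3 m/s, more than 30 mm above the bench (height (world z) of new_bottle above 0.03 m and contact force between the fingers and new_bottle below 0.05 N and linear speed of new_bottle above 0.3 m/s).
It also fails if it takes over 64 s, if anything falls off the work surface, if the arm or the gripper's body presses on something with over 40 N, if the wrist force passes 120 N, or if a joint passes its speed limit or range.

ROBOT

A 7-joint arm with a two-finger parallel gripper is mounted at the origin on the work surface. World frame = base frame: x ahead of the robot, y to its left, z up, the work surface at z = 0. Lengths are in m, angles in rad, forces in N, time in s.
With the tool pointing down it reaches from about 0.35 to 0.9 m from the base axis. Payload 19.9 kg.
Tool frame: the origin (TCP) lies midway between the tips of the shut fingers; the grasp point (between the pads) lies behind it (manip.grasp_offset is the z of the grasp point in the tool frame, in m); z points along the fingers, y is the direction in which the jaws open and shut (so a half turn about z gives the same grasp; the last joint's range is limited). The gripper opens to 94 mm and grips with 3 to 60 N. Pads are 16 mm wide; open, the fingers measure 119 mm over their backs; the gripper's body (75 mm by 177 mm) begins 78 mm behind the grasp point.
Start: joints at [-1.22, 0.417, -0.01, 1.614, 0.005, 1.111, -0.053], TCP at [0.239, 0.577, 0.205] pointing down, gripper open.
Joint ranges: [-2.81, 2.81], [-0.39, 2.02], [-1.27, 1.25], [0.06, 2.57], [-1.19, 4.33], [0.19, 2], [-2.82, 2.82]. Speed limits (rad/s): [1.89, 1.89, 2.39, 2.39, 3.01, 3.01, 3.01].

INTERFACE

Orientations are given as a rotation vector (axis times angle).
In Python, from rig import manip gives the robot as it stands. The module is installed in compiled form; this text tells all that it offers.
- The arm moves only by the tool drive_tool, never from a script. Its argument "series" is a list of rows, each an object with "travel": the shift along the tool's x, y, z in cm, a list of three; "rotation": the turn, a rotation vector about the tool's x, y, z in rad, a list of three; "jaw": the finger opening in cm, from 0 to 9.4. In form: [{"travel": [dx, dy, dz], "rotation": [ax, ay, az], "jaw": jaw}, ...]. A call has exactly 8 rows; each row shifts and turns the commanded pose from where the row before left it, along the tool's axes as they then stand; what a row does not reach is not made up. A row lasts 1/10 s, in which the tool goes at most 50 mm and 8.59 degrees, less where a joint would pass 70% of its speed; a pose out of reach is approached as far as the arm can. A call is refused whole if a number of a shift passes 5 or a number of a turn 0.15, either way. A call with a gripper value outside its range is refused whole. The fingers move at their own pace and stop on an object; the grip force is fixed at half the most. Time passes only in rows, so rows that do not move let the fingers close, or fill a call up. It gives the time, the measured TCP pose, the force and the opening at its end, in the units of the state.
- manip.sense(): the state, without advancing time (a new reading comes with each control period).
- manip.snapshot(name): name is "side" or "top" or "wrist"; returns a dict with "pixels" (384x512x3 uint8, red, green, blue), "fx", "fy", "cx", "cy" (pixels), "eye" and "rotation" of the camera in the world. Camera axes: x right, y up, looking along -z (the intrinsics and any distortion apply to the point x, -y, -z); pixel columns grow to the right and rows downward; lengths in m; the calibration is good to about 2 mm. A picture is of the moment at which its call begins. There is no depth.
- manip.finish_job(): hands the job in, once; it reports no verdict.
Trained networks look in the newest picture that a camera, given by its name, has taken for a name from the list of things; names that differ only in an ending like _2 or _b are one class to them, and where a whole thing is asked for, a point or a joint stands for the part that bears it (a point fixed in the world has none). Each returns a list of dicts, best first, with "conf" (0 to 1); they miss things now and then, are a little off and sometimes report something else, mostly with a low value. They report only what shows in the picture. A call takes as long as a camera call. They do not tell look-alikes from the thing itself.
- manip.search_frame(camera, thing): "bbox" ([left, top, right, bottom] in pixels, round what is visible of it).
The state is a dict: "time_s": time; "joints": joint angles; "dq": joint speeds; "joint_efforts": joint torques, N m; "ee_pos": TCP position; "orientation": TCP orientation; "ft_force": force on the tool from outside, world axes, zero at the start; "wrist_torque": the same for the moment, N m; "width": finger opening in m.
Only numpy, scipy, OpenCV 4.12 (cv2) and the standard library are available. Lean on these libraries where they do the work, as an engineer would, in place of code of your own. Each camera call takes 0.05 s, during which the arm holds its last target.

## Working session

There is one attempt and no reset: what is moved stays moved. The work goes in short steps, Python scripts to look and compute and a tool call to move; the robot and the scene stay as the last step left them, time stands still between calls to the robot, and variables do not carry over. Pictures are saved under pics/ and viewed, and the job is handed in when it is done.

Besides the shell and the picture viewer there is one more tool, called after "Call:" as name(argument=value, ...), one argument or row to a line, values as JSON. drive_tool: Moves the arm, as the interface text tells. Its arguments: {"type":"object","properties":{"series":{"type":"array","items":{"type":"object","properties":{"travel":{"type":"array","items":{"type":"number"}},"rotation":{"type":"array","items":{"type":"number"}},"jaw":{"type":"number"}}}}},"required":["series"]}

```bash
mkdir -p pics; python3 - <<'E'
from rig import manip
import cv2,numpy as np
print(manip.sense(), manip.grasp_offset)
for c in ["side","top","wrist"]:
    s=manip.snapshot(c)
    cv2.imwrite(f"pics/{c}0.png",s["pixels"][:,:,::-1])
    print(c,{k:(np.round(v,4).tolist()) for k,v in s.items() if k!="pixels"})
    for t in ["rack","old_bottle","new_bottle","swab_tub"]:
        print(t,[(np.round(d["bbox"]).tolist(),round(d["conf"],2)) for d in manip.search_frame(c,t)])
E
```

```text
{'time_s': 0.0, 'joints': array([-1.21949217,  0.41798077, -0.01033292,  1.61416714,  0.0046961 ,
        1.11066618, -0.05299772]), 'dq': array([ 2.15008322e-04, -7.02666837e-05, -6.23545323e-04, -4.29555685e-04,
        2.37853546e-03, -3.30420341e-04,  2.09936831e-04]), 'joint_efforts': array([ 2.28161366e-04, -8.51255035e+01,  6.38895817e-01, -4.25989974e+01,
       -4.89325065e-02,  1.84826500e-02,  1.04271558e-04]), 'ee_pos': array([0.2390912 , 0.57706369, 0.20482385]), 'orientation': array([-6.12969186e-01, -3.08104898e+00,  1.86370303e-03]), 'ft_force': array([-0.14413036,  0.81949923, -0.38366615]), 'wrist_torque': array([ 0.01088364, -0.01200182, -0.00257249]), 'width': 0.09401425467837807} -0.0188
side {'fx': 351.1108, 'fy': 351.1108, 'cx': 259.6986, 'cy': 194.8079, 'eye': [0.2521, -0.5342, 0.4971], 'rotation': [0.8423, -0.2298, -0.4707]}
rack [([195.0, 119.0, 298.0, 179.0], 0.81)]
old_bottle [([252.0, 110.0, 270.0, 157.0], 0.92)]
new_bottle [([296.0, 258.0, 334.0, 324.0], 0.63), ([254.0, 307.0, 286.0, 383.0], 0.61)]
swab_tub [([239.0, 116.0, 256.0, 141.0], 0.81)]
top {'fx': 415.6468, 'fy': 415.6468, 'cx': 258.2402, 'cy': 192.3904, 'eye': [0.4619, -0.0477, 0.9903], 'rotation': [0.0153, -0.0562, -1.5706]}
rack [([131.0, 110.0, 211.0, 205.0], 0.68)]
old_bottle [([173.0, 130.0, 198.0, 162.0], 0.96)]
new_bottle [([351.0, 197.0, 374.0, 216.0], 0.58), ([366.0, 236.0, 396.0, 262.0], 0.56)]
swab_tub [([137.0, 129.0, 161.0, 151.0], 0.57)]
wrist {'fx': 330.3171, 'fy': 330.3171, 'cx': 252.4205, 'cy': 194.8686, 'eye': [0.1695, 0.6074, 0.385], 'rotation': [-0.2381, -0.1594, 1.1701]}
rack []
old_bottle []
new_bottle []
swab_tub []
```

View pics/side0.png

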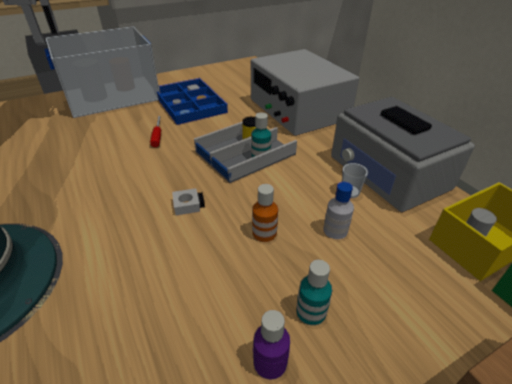

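View pics/top0.png

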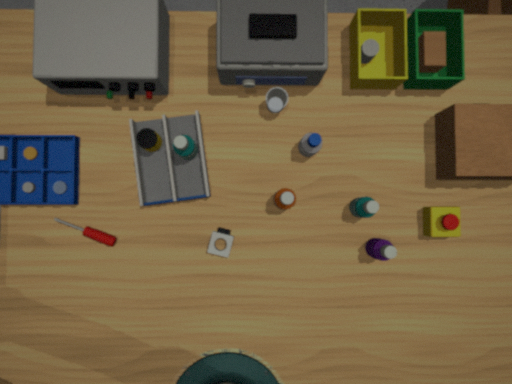

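```bash
cat > h.py <<'E'
import numpy as np,cv2
from scipy.spatial.transform import Rotation as R
def ray(s,u,v):
    d=np.array([(u-s["cx"])/s["fx"],-(v-s["cy"])/s["fy"],-1.])
    return np.array(s["eye"]),R.from_rotvec(s["rotation"]).apply(d)
def at(s,u,v,z):
    e,d=ray(s,u,v); return e+d*(z-e[2])/d[2]
def proj(s,p):
    q=R.from_rotvec(s["rotation"]).inv().apply(np.asarray(p)-s["eye"])
    return s["cx"]+s["fx"]*q[0]/-q[2], s["cy"]-s["fy"]*q[1]/-q[2]
E
python3 - <<'E'
from rig import manip
from h import *
s=manip.snapshot("top");im=s["pixels"][:,:,::-1]
cv2.imwrite("pics/c1.png",cv2.resize(im[100:215,120:220],None,fx=5,fy=5,interpolation=cv2.INTER_CUBIC))
cv2.imwrite("pics/c2.png",cv2.resize(im[180:270,330:430],None,fx=6,fy=6,interpolation=cv2.INTER_CUBIC))
s=manip.snapshot("side");im=s["pixels"][:,:,::-1]
cv2.imwrite("pics/c3.png",cv2.resize(im[100:190,185:305],None,fx=6,fy=6,interpolation=cv2.INTER_CUBIC))
E
```

```text
(no output)
```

View pics/c1.png

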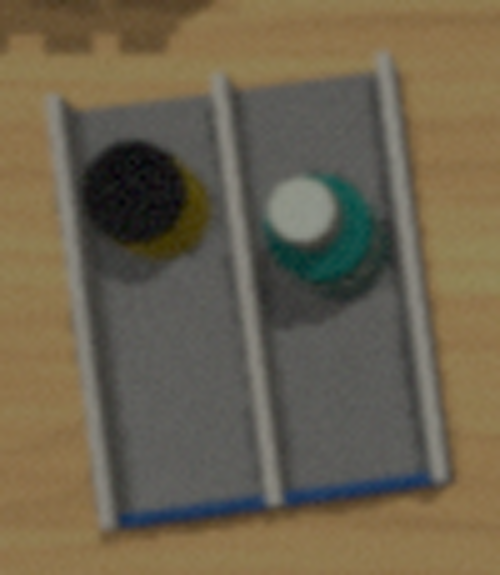

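View pics/c2.png

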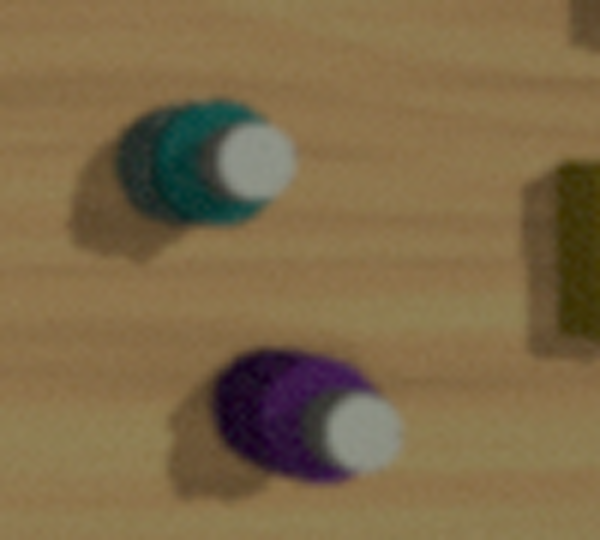

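View pics/c3.png

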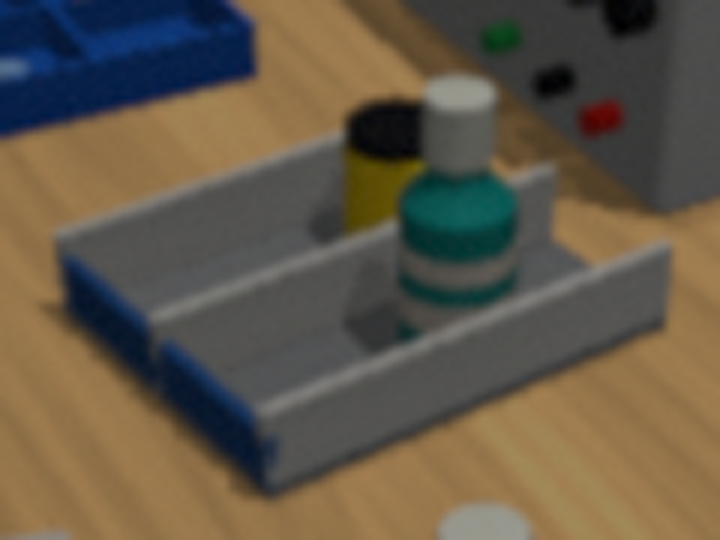

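```bash
cat > fit.py <<'E'
from rig import manip
from h import *
from scipy.optimize import least_squares
s=manip.snapshot("top")
c=np.array([(60,97),(109,527),(384,57),(441,482),(220,78),(275,500)])/5+[120,100]-.4
loc=np.array([(100,76),(-100,76),(100,-76),(-100,-76),(100,0),(-100,0)])/1e3
w=np.array([at(s,u,v,.04)[:2] for u,v in c])
def T(p,l):
    a=p[2];return np.array(p[:2])+np.asarray(l)@np.array([[np.cos(a),np.sin(a)],[-np.sin(a),np.cos(a)]])
f=least_squares(lambda p:(T(p,loc)-w).ravel(),[.6,.15,0])
print("rack",f.x,np.round(f.fun*1e3,1))
def inv(p,q):
    a=p[2];return (np.asarray(q)-p[:2])@np.array([[np.cos(a),-np.sin(a)],[np.sin(a),np.cos(a)]])
for n,(u,v,z) in dict(old=(180,141.2,.118),new=(372.3,206.6,.112),purple=(390.1,251.4,.112),tub=(146.6,138,.061)).items():
    q=at(s,u,v,z); print(n,np.round(q,4),"rack:",np.round(inv(f.x,q[:2]),4))
s2=manip.snapshot("side")
print("side old cap",proj(s2,at(s,180,141.2,.118)),"new",proj(s2,at(s,372.3,206.6,.112)))
print([ (185+x/6-.4,100+y/6-.4) for x,y in [(460,90)]], [proj(s2,[*p,.04]) for p in T(f.x,loc)])
for l in [(-.068,-.038),(-.018,-.038),(.1,-.038)]: print(l,T(f.x,[l]))
E
python3 fit.py
```

```text
rack [0.58511054 0.13086266 0.13291166] [ 0.8  2.  -0.6  0.1  1.6 -0.9 -0.9 -0.3  1.7 -0.5 -2.7 -0.3]
old [0.6094 0.0941 0.118 ] rack: [ 0.0192 -0.0397]
new [ 0.4718 -0.3134  0.112 ] rack: [-0.1712 -0.4253]
purple [ 0.3768 -0.3501  0.112 ] rack: [-0.2702 -0.4492]
tub [0.626  0.1777 0.061 ] rack: [0.0467 0.041 ]
side old cap (np.float64(260.73748451919886), np.float64(115.07850013005958)) new (np.float64(318.5231245870385), np.float64(267.47970179832475))
[(261.2666666666667, 114.6)] [(np.float64(258.62457075153054), np.float64(116.39643955225648)), (np.float64(193.1807425512743), np.float64(139.07102371890505)), (np.float64(295.5313887049819), np.float64(140.57131574432515)), (np.float64(226.68152673349553), np.float64(168.85119268815305)), (np.float64(276.1427010728058), np.float64(127.8712470571324)), (np.float64(208.98626386257007), np.float64(153.12117528363274))]
(-0.068, -0.038) [[0.52274607 0.08418641]]
(-0.018, -0.038) [[0.57230508 0.09081244]]
(0.1, -0.038) [[0.68926435 0.10644988]]
```

```bash
cat > mv.py <<'E'
import sys
from rig import manip
from h import *
def go(x,y,z,yaw=97.6):
    s=manip.sense(); Rm=R.from_rotvec(s["orientation"]); p=s["ee_pos"]
    ty=Rm.apply([0,1,0]); cur=np.degrees(np.arctan2(ty[1],ty[0]))
    # target rot: z down, tool y at yaw
    a=np.radians(yaw); Y=np.array([np.cos(a),np.sin(a),0]);Z=np.array([0,0,-1.]);X=np.cross(Y,Z)
    Rt=R.from_matrix(np.c_[X,Y,Z])
    rv=(Rm.inv()*Rt).as_rotvec()
    d=np.array([x,y,z])-p
    print("t",round(s["time_s"],2),"p",np.round(p,4),"yaw",round(cur,1),"F",np.round(s["ft_force"],1),"w",round(s["width"],4))
    print("rotvec needed",np.round(rv,3)," world d cm",np.round(d*100,2)," tool d now",np.round(Rm.inv().apply(d)*100,2)," tool d at target rot",np.round(Rt.inv().apply(d)*100,2))
if __name__=="__main__": go(*map(float,sys.argv[1:]))
E
python3 - <<'E'
from rig import manip
from h import *
s=manip.snapshot("side")
for p in [(72,110),(157,95),(47,40),(150,27)]: print(p,np.round(at(s,*p,0),3),np.round(at(s,*p,.15),3))
E
python3 mv.py .609 .094 .17
```

```text
(72, 110) [0.235 0.582 0.   ] [0.24  0.245 0.15 ]
(157, 95) [0.49  0.566 0.   ] [0.418 0.234 0.15 ]
(47, 40) [0.226 1.338 0.   ] [0.234 0.773 0.15 ]
(150, 27) [0.683 1.333 0.   ] [0.553 0.77  0.15 ]
t 1.0 p [0.2392 0.5774 0.2054] yaw 67.5 F [-0.2 -0.4  0.5] w 0.0942
rotvec needed [-0.     0.    -0.525]  world d cm [ 36.98 -48.34  -3.54]  tool d now [-52.66 -30.5    3.55]  tool d at target rot [-30.26 -52.8    3.54]
```

View pics/wrist0.png

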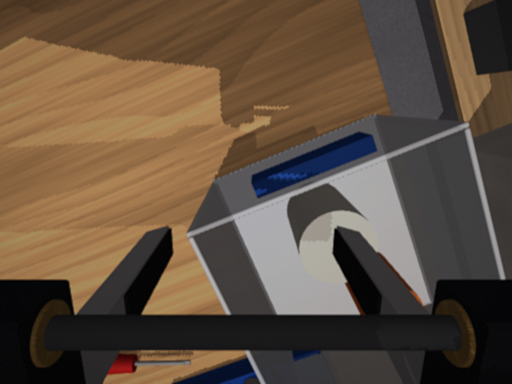

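Call:
drive_tool(
  series=[
    {"travel": [0,0,-2.5],"rotation": [0,0,0],"jaw": 9.4},
    {"travel": [0,0,-2],"rotation": [0,0,-0.125],"jaw": 9.4},
    {"travel": [0,0,0],"rotation": [0,0,-0.14],"jaw": 6},
    {"travel": [0,0,0],"rotation": [0,0,-0.14],"jaw": 6},
    {"travel": [0,0,0],"rotation": [0,0,-0.12],"jaw": 6},
    {"travel": [-2.1,-3.7,0],"rotation": [0,0,0],"jaw": 6},
    {"travel": [-2.1,-3.7,0],"rotation": [0,0,0],"jaw": 6},
    {"travel": [-2.1,-3.7,0],"rotation": [0,0,0],"jaw": 6},
  ],
)

```text
time_s: 1.8
ee_pos: [0.317, 0.4743, 0.2504]
orientation: [-0.208, 3.135, -0.0]
ft_force: [-0.5, -0.1, 0.8]
width: 0.0605
```

```bash
python3 mv.py .609 .094 .17
```

```text
t 1.8 p [0.317  0.4743 0.2504] yaw 97.6 F [-0.5 -0.1  0.8] w 0.0605
rotvec needed [-0.  0. -0.]  world d cm [ 29.2  -38.03  -8.04]  tool d now [-23.91 -41.56   8.05]  tool d at target rot [-23.91 -41.56   8.04]
```

Call:
drive_tool(
  series=[
    {"travel": [-2.1,-3.7,0],"rotation": [0,0,0],"jaw": 6},
    {"travel": [-2.1,-3.7,0],"rotation": [0,0,0],"jaw": 6},
    {"travel": [-2.1,-3.7,0],"rotation": [0,0,0],"jaw": 6},
    {"travel": [-2.1,-3.7,0],"rotation": [0,0,0],"jaw": 6},
    {"travel": [-2.1,-3.7,0],"rotation": [0,0,0],"jaw": 6},
    {"travel": [-2.1,-3.7,0],"rotation": [0,0,0],"jaw": 6},
    {"travel": [-2.1,-3.7,0],"rotation": [0,0,0],"jaw": 6},
    {"travel": [-2.1,-3.7,0],"rotation": [0,0,0],"jaw": 6},
  ],
)

```text
time_s: 2.6
ee_pos: [0.5227, 0.2029, 0.2507]
orientation: [-0.208, 3.134, 0.0]
ft_force: [1.1, 1.2, 0.0]
width: 0.06
```

```bash
python3 mv.py .609 .094 .14
```

```text
t 2.6 p [0.5227 0.2029 0.2507] yaw 97.6 F [1.1 1.2 0. ] w 0.06
rotvec needed [ 0.  0. -0.]  world d cm [  8.63 -10.89 -11.07]  tool d now [ -7.11 -11.93  11.07]  tool d at target rot [ -7.11 -11.93  11.07]
```

Call:
drive_tool(
  series=[
    {"travel": [-2.1,-3.7,0],"rotation": [0,0,0],"jaw": 6},
    {"travel": [-2.1,-3.7,0],"rotation": [0,0,0],"jaw": 6},
    {"travel": [-1.9,-3.0,0],"rotation": [0,0,0],"jaw": 6},
    {"travel": [-1.0,-1.5,2],"rotation": [0,0,0],"jaw": 6},
    {"travel": [0,0,3],"rotation": [0,0,0],"jaw": 6},
    {"travel": [0,0,3],"rotation": [0,0,0],"jaw": 6},
    {"travel": [0,0,2],"rotation": [0,0,0],"jaw": 6},
    {"travel": [0,0,0.5],"rotation": [0,0,0],"jaw": 6},
  ],
)

```text
time_s: 3.4
ee_pos: [0.6068, 0.0956, 0.1433]
orientation: [0.207, -3.132, 0.001]
ft_force: [-1.1, 0.2, 0.8]
width: 0.0604
```

```bash
python3 mv.py .609 .094 .088;python3 - <<'E'
from rig import manip
import cv2
for c in ["side","wrist"]:
    s=manip.snapshot(c);im=s["pixels"][:,:,::-1]
    if c=="side": im=cv2.resize(im[40:190,185:335],None,fx=4,fy=4,interpolation=cv2.INTER_CUBIC)
    cv2.imwrite(f"pics/{c}1.png",im)
E
```

```text
t 3.4 p [0.6068 0.0956 0.1433] yaw 97.6 F [-1.1  0.2  0.8] w 0.0604
rotvec needed [-0.    -0.003 -0.   ]  world d cm [ 0.22 -0.16 -5.53]  tool d now [-0.21 -0.18  5.53]  tool d at target rot [-0.2  -0.19  5.53]
```

View pics/side1.png

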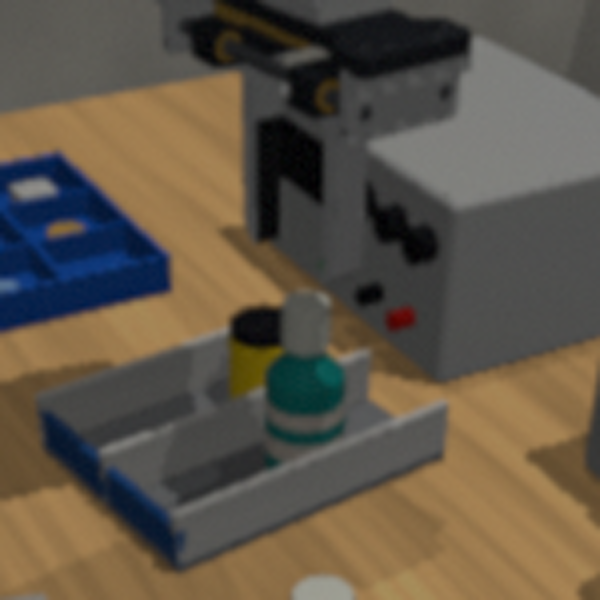

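View pics/wrist1.png

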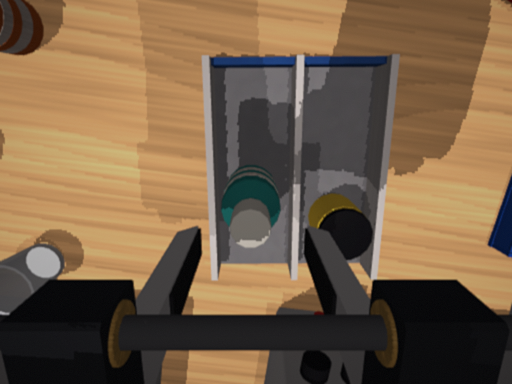

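```bash
python3 - <<'E'
from rig import manip
from h import *
st=manip.sense();p=st["ee_pos"];Rm=R.from_rotvec(st["orientation"])
for c in ["side","wrist"]:
    s=manip.snapshot(c)
    for off in [(0,0,0),(0,.03,0),(0,-.03,0),(0,0,-.0188)]:
        u,v=proj(s,p+Rm.apply(off)); print(c,off,round(u,1),round(v,1), "crop",round((u-185)*4),round((v-40)*4))
    print("cap",proj(s,[.6094,.0941,.118]))
E
```

```text
side (0, 0, 0) 259.9 103.7 crop 300 255
side (0, 0.03, 0) 252.0 98.8 crop 268 235
side (0, -0.03, 0) 268.2 108.8 crop 333 275
side (0, 0, -0.0188) 260.0 95.7 crop 300 223
cap (np.float64(260.7333400278335), np.float64(115.06820053644856))
wrist (0, 0, 0) 252.1 236.0 crop 269 784
wrist (0, 0.03, 0) 303.2 236.0 crop 473 784
wrist (0, -0.03, 0) 201.1 236.0 crop 64 784
wrist (0, 0, -0.0188) 252.1 249.7 crop 268 839
cap (np.float64(249.37532013762564), np.float64(222.04451948178465))
```

Call:
drive_tool(
  series=[
    {"travel": [-0.2,-0.2,1.5],"rotation": [0,0,0],"jaw": 6},
    {"travel": [0,0,2],"rotation": [0,0,0],"jaw": 6},
    {"travel": [0,0,1.5],"rotation": [0,0,0],"jaw": 6},
    {"travel": [0,0,0.4],"rotation": [0,0,0],"jaw": 6},
    {"travel": [0,0,0],"rotation": [0,0,0],"jaw": 3},
    {"travel": [0,0,0],"rotation": [0,0,0],"jaw": 2.6},
    {"travel": [0,0,0],"rotation": [0,0,0],"jaw": 2},
    {"travel": [0,0,0],"rotation": [0,0,0],"jaw": 2},
  ],
)

```text
time_s: 4.4
ee_pos: [0.6105, 0.0941, 0.0921]
orientation: [-0.207, 3.134, 0.0]
ft_force: [-1.5, 0.2, -0.2]
width: 0.0316
```

```bash
python3 mv.py .5227 .0842 .089;python3 - <<'E'
from rig import manip
import cv2
for c in ["side","wrist"]:
    s=manip.snapshot(c);im=s["pixels"][:,:,::-1]
    if c=="side": im=cv2.resize(im[40:190,185:335],None,fx=4,fy=4,interpolation=cv2.INTER_CUBIC)
    cv2.imwrite(f"pics/{c}2.png",im)
E
```

```text
t 4.4 p [0.6105 0.0941 0.0921] yaw 97.6 F [-1.5  0.2 -0.2] w 0.0316
rotvec needed [ 0.     0.001 -0.   ]  world d cm [-8.78 -0.99 -0.31]  tool d now [8.84 0.17 0.3 ]  tool d at target rot [8.84 0.18 0.31]
```

View pics/side2.png

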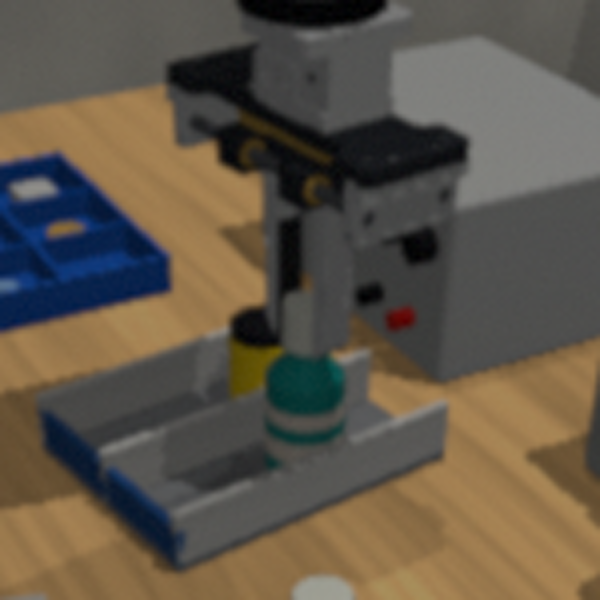

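View pics/wrist2.png

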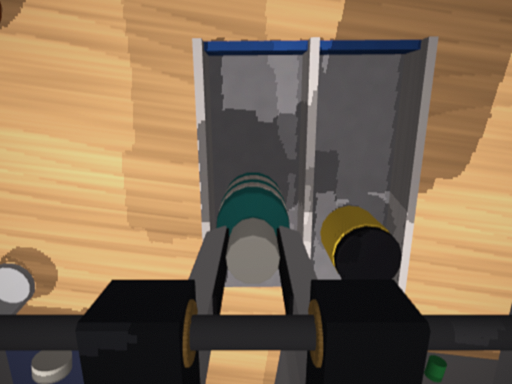

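Call:
drive_tool(
  series=[
    {"travel": [0,0,0],"rotation": [0,0,0],"jaw": 2},
    {"travel": [0,0,0],"rotation": [0,0,0],"jaw": 2},
    {"travel": [0.5,0,0],"rotation": [0,0,0],"jaw": 2},
    {"travel": [1.0,0,0],"rotation": [0,0,0],"jaw": 2},
    {"travel": [1.2,0.05,0],"rotation": [0,0,0],"jaw": 2},
    {"travel": [1.2,0.05,0],"rotation": [0,0,0],"jaw": 2},
    {"travel": [1.2,0,0],"rotation": [0,0,0],"jaw": 2},
    {"travel": [1.0,0,0],"rotation": [0,0,0],"jaw": 2},
  ],
)

```text
time_s: 5.3
ee_pos: [0.5497, 0.087, 0.0919]
orientation: [-0.207, 3.133, 0.0]
ft_force: [1.9, 0.8, 3.3]
width: 0.0273
```

```bash
python3 mv.py .5227 .0842 .092
```

```text
t 5.3 p [0.5497 0.087  0.0919] yaw 97.6 F [1.9 0.8 3.3] w 0.0273
rotvec needed [-0.     0.002 -0.   ]  world d cm [-2.7  -0.28  0.01]  tool d now [ 2.71  0.08 -0.02]  tool d at target rot [ 2.71  0.08 -0.01]
```

Call:
drive_tool(
  series=[
    {"travel": [0.8,0,0],"rotation": [0,0,0],"jaw": 2},
    {"travel": [0.7,0.05,0],"rotation": [0,0,0],"jaw": 2},
    {"travel": [0.5,0,0],"rotation": [0,0,0],"jaw": 2},
    {"travel": [0.3,0,0],"rotation": [0,0,0],"jaw": 2},
    {"travel": [0.15,0,0],"rotation": [0,0,0],"jaw": 2},
    {"travel": [0,0,0],"rotation": [0,0,0],"jaw": 2},
    {"travel": [0,0,0],"rotation": [0,0,0],"jaw": 2},
    {"travel": [0,0,0],"rotation": [0,0,0],"jaw": 2},
  ],
)

```text
time_s: 6.1
ee_pos: [0.5254, 0.0843, 0.0915]
orientation: [-0.208, 3.135, -0.0]
ft_force: [2.0, 1.5, 3.4]
width: 0.0273
```

```bash
python3 mv.py .5227 .0842 .092;python3 - <<'E'
from rig import manip
import cv2
for c in ["side","top"]:
    s=manip.snapshot(c);im=s["pixels"][:,:,::-1]
    if c=="side": im=cv2.resize(im[40:190,185:335],None,fx=4,fy=4,interpolation=cv2.INTER_CUBIC)
    else: im=cv2.resize(im[100:215,120:220],None,fx=5,fy=5,interpolation=cv2.INTER_CUBIC)
    cv2.imwrite(f"pics/{c}3.png",im)
E
```

```text
t 6.1 p [0.5254 0.0843 0.0915] yaw 97.6 F [2.  1.5 3.4] w 0.0273
rotvec needed [-0.  0. -0.]  world d cm [-0.27 -0.01  0.05]  tool d now [ 0.27  0.02 -0.05]  tool d at target rot [ 0.27  0.02 -0.05]
```

View pics/side3.png

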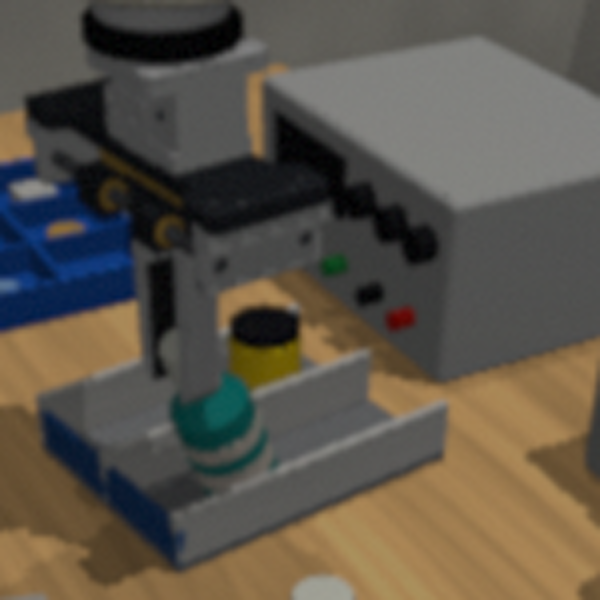

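View pics/top3.png

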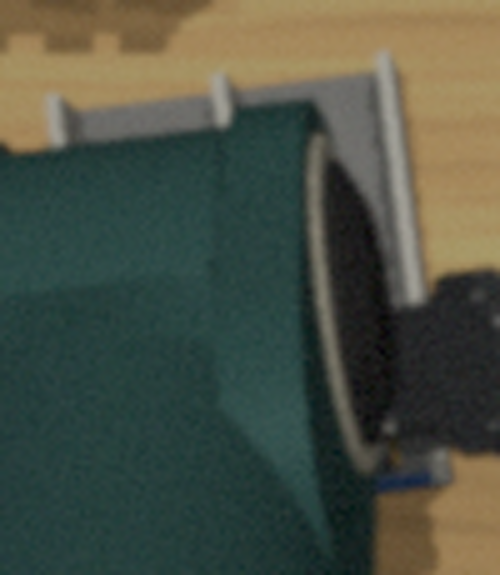

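Call:
drive_tool(
  series=[
    {"travel": [-0.3,0,0],"rotation": [0,0,0],"jaw": 2},
    {"travel": [-0.3,0,0],"rotation": [0,0,0],"jaw": 2},
    {"travel": [-0.3,0,0],"rotation": [0,0,0],"jaw": 2},
    {"travel": [-0.3,0,0],"rotation": [0,0,0],"jaw": 2},
    {"travel": [-0.3,0,0],"rotation": [0,0,0],"jaw": 2},
    {"travel": [-0.3,0,0],"rotation": [0,0,0],"jaw": 2},
    {"travel": [0,0,0],"rotation": [0,0,0],"jaw": 2},
    {"travel": [0,0,0],"rotation": [0,0,0],"jaw": 2},
  ],
)

```text
time_s: 7.0
ee_pos: [0.5426, 0.0866, 0.0914]
orientation: [0.207, -3.133, 0.0]
ft_force: [-2.3, -0.6, 9.4]
width: 0.0273
```

```bash
python3 mv.py .5227 .0842 .092;python3 - <<'E'
from rig import manip
import cv2
for c in ["side","wrist"]:
    s=manip.snapshot(c);im=s["pixels"][:,:,::-1]
    if c=="side": im=cv2.resize(im[40:190,185:335],None,fx=4,fy=4,interpolation=cv2.INTER_CUBIC)
    cv2.imwrite(f"pics/{c}4.png",im)
E
```

```text
t 7.0 p [0.5426 0.0866 0.0914] yaw 97.6 F [-2.3 -0.6  9.4] w 0.0273
rotvec needed [-0.    -0.001 -0.   ]  world d cm [-1.99 -0.24  0.06]  tool d now [ 2.01  0.03 -0.05]  tool d at target rot [ 2.01  0.03 -0.06]
```

View pics/side4.png

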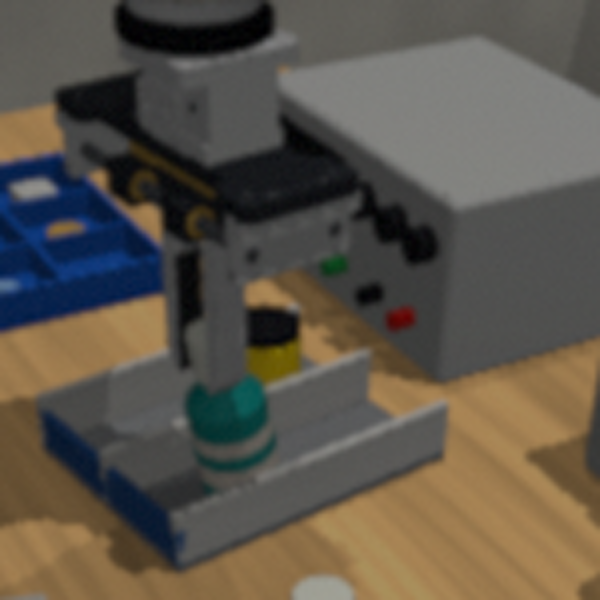

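View pics/wrist4.png

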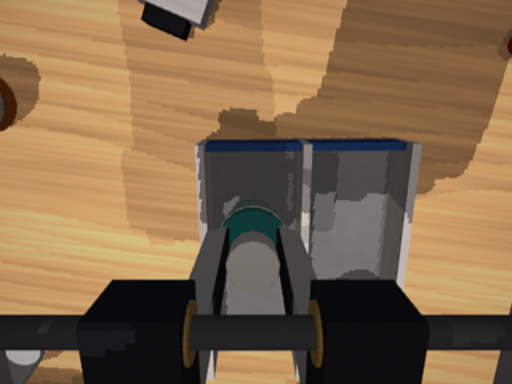

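Call:
drive_tool(
  series=[
    {"travel": [-0.3,0,0],"rotation": [0,0,0],"jaw": 2},
    {"travel": [-0.3,0,0],"rotation": [0,0,0],"jaw": 2},
    {"travel": [-0.2,0,0],"rotation": [0,0,0],"jaw": 2},
    {"travel": [0,0,0],"rotation": [0,0,0],"jaw": 2},
    {"travel": [0,0,0],"rotation": [0,0,0],"jaw": 2.9},
    {"travel": [0,0,0],"rotation": [0,0,0],"jaw": 3.2},
    {"travel": [0,0,0],"rotation": [0,0,0],"jaw": 4.5},
    {"travel": [0,0,0],"rotation": [0,0,0],"jaw": 5.5},
  ],
)

```text
time_s: 7.9
ee_pos: [0.5511, 0.0877, 0.0915]
orientation: [-0.208, 3.135, -0.0]
ft_force: [0.2, 0.1, -0.6]
width: 0.0447
```

Call:
drive_tool(
  series=[
    {"travel": [0,0,0],"rotation": [0,0,0],"jaw": 5.5},
    {"travel": [0,0,-2],"rotation": [0,0,0],"jaw": 5.5},
    {"travel": [0,0,-2],"rotation": [0,0,0],"jaw": 5.5},
    {"travel": [0,0,-2],"rotation": [0,0,0],"jaw": 5.5},
    {"travel": [-3,0,0],"rotation": [0,0,0],"jaw": 5.5},
    {"travel": [-4,0,0],"rotation": [0,0,0],"jaw": 0},
    {"travel": [0,0,0],"rotation": [0,0,0],"jaw": 0},
    {"travel": [0,0,0],"rotation": [0,0,0],"jaw": 0},
  ],
)

```text
time_s: 8.7
ee_pos: [0.6203, 0.0968, 0.1508]
orientation: [0.207, -3.134, 0.001]
ft_force: [1.1, 0.4, -1.0]
width: 0.0344
```

```bash
python3 mv.py .5227 .0842 .092;python3 - <<'E'
from rig import manip
import cv2
for c in ["side","wrist"]:
    s=manip.snapshot(c);im=s["pixels"][:,:,::-1]
    if c=="side": im=cv2.resize(im[40:190,185:335],None,fx=4,fy=4,interpolation=cv2.INTER_CUBIC)
    cv2.imwrite(f"pics/{c}5.png",im)
E
```

```text
t 8.7 p [0.6203 0.0968 0.1508] yaw 97.6 F [ 1.1  0.4 -1. ] w 0.0344
rotvec needed [-0.    -0.001 -0.001]  world d cm [-9.76 -1.26 -5.88]  tool d now [9.83 0.04 5.89]  tool d at target rot [9.84 0.05 5.88]
```

View pics/side5.png

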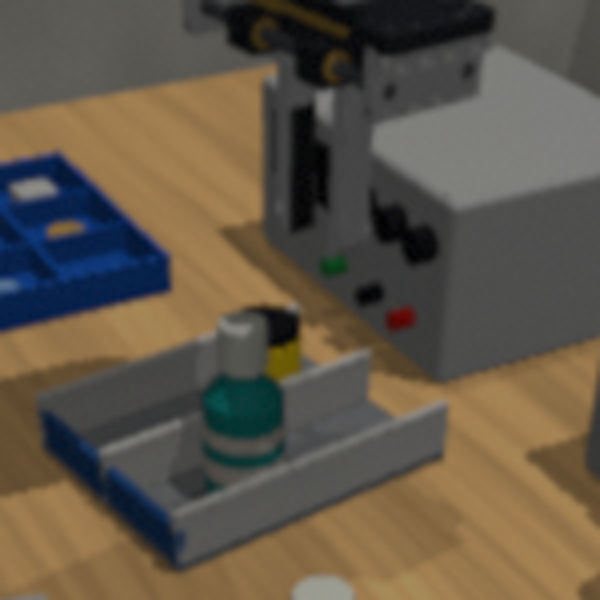

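View pics/wrist5.png

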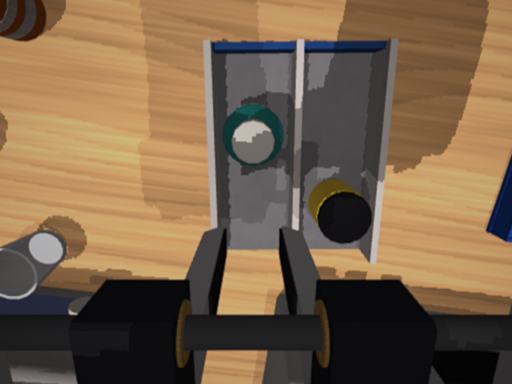

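```bash
python3 - <<'E'
from rig import manip
from h import *
p=[0.58511,0.13086,0.13291]
def inv(q):
    a=p[2];return (np.asarray(q)-p[:2])@np.array([[np.cos(a),-np.sin(a)],[np.sin(a),np.cos(a)]])
for c,u,v in [("wrist",253,141),("side",245.5,121)]:
    s=manip.snapshot(c); q=at(s,u,v,.118); print(c,q,inv(q[:2]))
    if c=="wrist":
        for u,v in [(207,42),(300,40),(393,40)]: q=at(s,u,v,.04);print(inv(q[:2]))
q=at(s,245.5,121,.118)
E
```

```text
wrist [0.56760809 0.09039403 0.118     ] [-0.02271006 -0.03778974]
[-0.09392758 -0.07492448]
[-0.09532385  0.00036407]
[-0.09523188  0.07557453]
side [0.56628337 0.08583574 0.118     ] [-0.02462715 -0.04213228]
```

Call:
drive_tool(
  series=[
    {"travel": [0,0,1],"rotation": [0,0,0],"jaw": 0},
    {"travel": [0,0,2],"rotation": [0,0,0],"jaw": 0},
    {"travel": [0,0,2],"rotation": [0,0,0],"jaw": 0},
    {"travel": [0,0,2],"rotation": [0,0,0],"jaw": 0},
    {"travel": [0,0,2],"rotation": [0,0,0],"jaw": 0},
    {"travel": [0,0,1.5],"rotation": [0,0,0],"jaw": 0},
    {"travel": [0,0,1],"rotation": [0,0,0],"jaw": 0},
    {"travel": [0,0,0],"rotation": [0,0,0],"jaw": 0},
  ],
)

```text
time_s: 9.7
ee_pos: [0.6196, 0.0968, 0.0352]
orientation: [0.207, -3.133, 0.001]
ft_force: [0.3, -0.0, -1.3]
width: 0.0007
```

```bash
python3 mv.py .5545 .0885 .032;python3 - <<'E'
from rig import manip
import cv2
for c in ["side","wrist"]:
    s=manip.snapshot(c);im=s["pixels"][:,:,::-1]
    if c=="side": im=cv2.resize(im[40:190,185:335],None,fx=4,fy=4,interpolation=cv2.INTER_CUBIC)
    cv2.imwrite(f"pics/{c}6.png",im)
E
```

```text
t 9.7 p [0.6196 0.0968 0.0352] yaw 97.6 F [ 0.3 -0.  -1.3] w 0.0007
rotvec needed [-0.    -0.002 -0.   ]  world d cm [-6.51 -0.83 -0.32]  tool d now [6.56 0.04 0.34]  tool d at target rot [6.56 0.04 0.32]
```

View pics/side6.png

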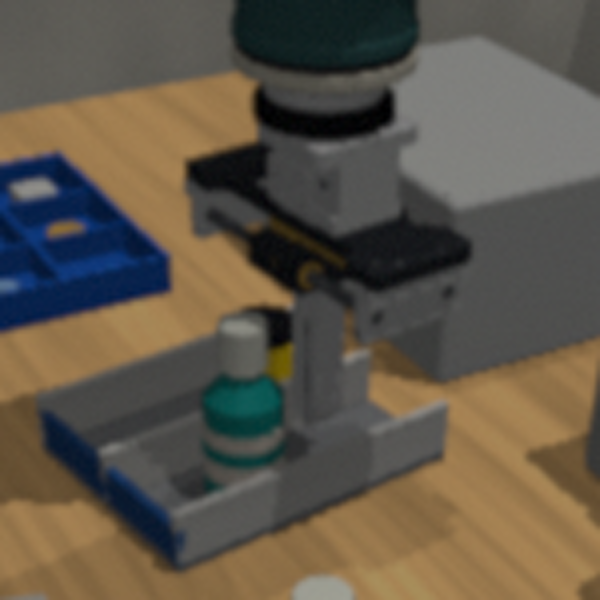

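View pics/wrist6.png

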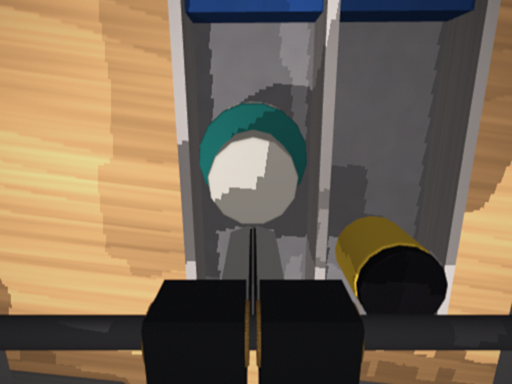

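Call:
drive_tool(
  series=[
    {"travel": [0.5,0,0.3],"rotation": [0,0,0],"jaw": 0},
    {"travel": [0.5,0,0],"rotation": [0,0,0],"jaw": 0},
    {"travel": [0.4,0,0],"rotation": [0,0,0],"jaw": 0},
    {"travel": [0.4,0,0],"rotation": [0,0,0],"jaw": 0},
    {"travel": [0.4,0,0],"rotation": [0,0,0],"jaw": 0},
    {"travel": [0.4,0,0],"rotation": [0,0,0],"jaw": 0},
    {"travel": [0.4,0,0],"rotation": [0,0,0],"jaw": 0},
    {"travel": [0.4,0,0],"rotation": [0,0,0],"jaw": 0},
  ],
)

```text
time_s: 10.6
ee_pos: [0.5867, 0.0925, 0.0337]
orientation: [-0.207, 3.134, 0.0]
ft_force: [3.2, 0.5, 2.0]
width: 0.0004
```

```bash
python3 mv.py .5545 .0885 .032;python3 - <<'E'
from rig import manip
import cv2
for c in ["side","wrist"]:
    s=manip.snapshot(c);im=s["pixels"][:,:,::-1]
    if c=="side": im=cv2.resize(im[40:190,185:335],None,fx=4,fy=4,interpolation=cv2.INTER_CUBIC)
    cv2.imwrite(f"pics/{c}7.png",im)
E
```

```text
t 10.6 p [0.5867 0.0925 0.0337] yaw 97.6 F [3.2 0.5 2. ] w 0.0004
rotvec needed [-0.     0.001 -0.   ]  world d cm [-3.22 -0.4  -0.17]  tool d now [3.25 0.03 0.17]  tool d at target rot [3.25 0.03 0.17]
```

View pics/side7.png

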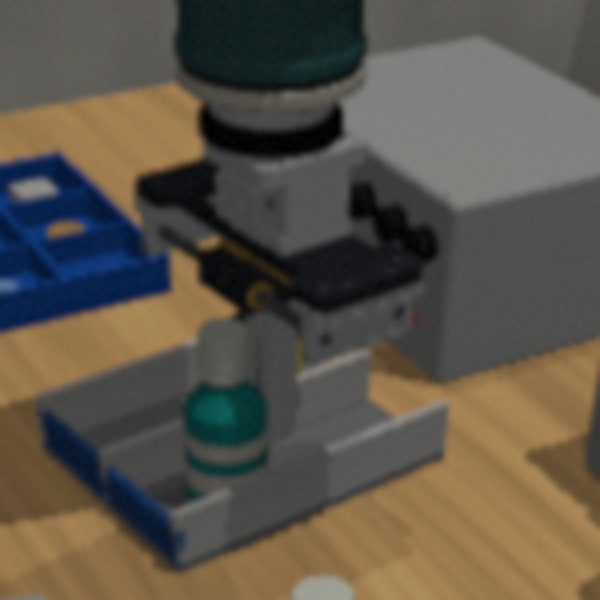

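View pics/wrist7.png

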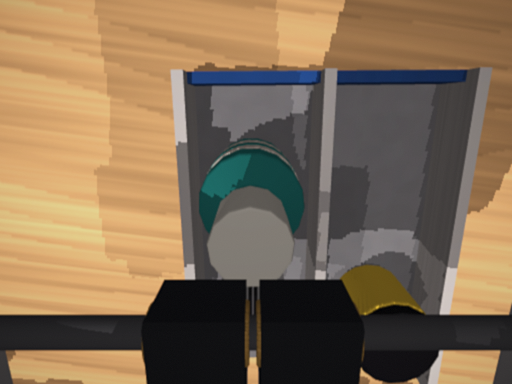

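Call:
drive_tool(
  series=[
    {"travel": [0.4,0,0],"rotation": [0,0,0],"jaw": 0},
    {"travel": [0.4,0,0],"rotation": [0,0,0],"jaw": 0},
    {"travel": [0.4,0,0],"rotation": [0,0,0],"jaw": 0},
    {"travel": [0.4,0,0],"rotation": [0,0,0],"jaw": 0},
    {"travel": [0.4,0,0],"rotation": [0,0,0],"jaw": 0},
    {"travel": [0.4,0,0],"rotation": [0,0,0],"jaw": 0},
    {"travel": [0.3,0,0],"rotation": [0,0,0],"jaw": 0},
    {"travel": [0,0,0],"rotation": [0,0,0],"jaw": 0},
  ],
)

```text
time_s: 11.5
ee_pos: [0.5593, 0.0888, 0.0334]
orientation: [0.208, -3.134, 0.0]
ft_force: [0.6, 0.3, -0.2]
width: 0.0006
```

```bash
python3 mv.py .5545 .0885 .032;python3 - <<'E'
from rig import manip
import cv2
for c in ["side","wrist"]:
    s=manip.snapshot(c);im=s["pixels"][:,:,::-1]
    if c=="side": im=cv2.resize(im[40:190,185:335],None,fx=4,fy=4,interpolation=cv2.INTER_CUBIC)
    cv2.imwrite(f"pics/{c}8.png",im)
E
```

```text
t 11.5 p [0.5593 0.0888 0.0334] yaw 97.6 F [ 0.6  0.3 -0.2] w 0.0006
rotvec needed [-0.    -0.001 -0.   ]  world d cm [-0.48 -0.03 -0.14]  tool d now [0.48 0.03 0.14]  tool d at target rot [0.48 0.03 0.14]
```

View pics/side8.png

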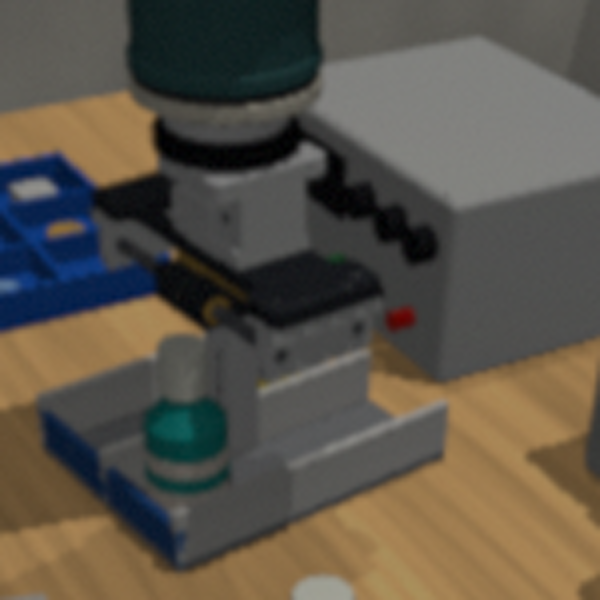

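View pics/wrist8.png

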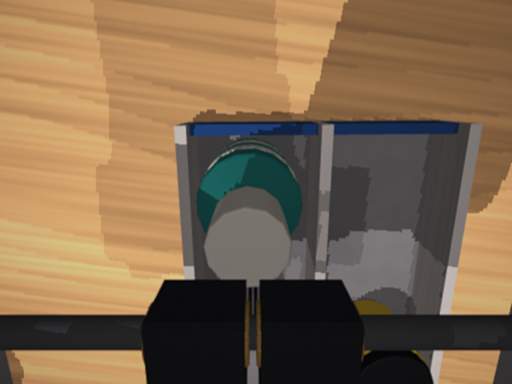

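Call:
drive_tool(
  series=[
    {"travel": [0.15,0,0],"rotation": [0,0,0],"jaw": 0},
    {"travel": [0.15,0,0],"rotation": [0,0,0],"jaw": 0},
    {"travel": [0.1,0,0],"rotation": [0,0,0],"jaw": 0},
    {"travel": [0.1,0,0],"rotation": [0,0,0],"jaw": 0},
    {"travel": [0,0,0],"rotation": [0,0,0],"jaw": 0},
    {"travel": [0,0,0],"rotation": [0,0,0],"jaw": 0},
    {"travel": [0,0,0],"rotation": [0,0,0],"jaw": 0},
    {"travel": [0,0,0],"rotation": [0,0,0],"jaw": 0},
  ],
)

```text
time_s: 12.4
ee_pos: [0.5553, 0.0883, 0.0336]
orientation: [-0.208, 3.134, 0.0]
ft_force: [4.5, 1.3, 0.5]
width: 0.0008
```

Call:
drive_tool(
  series=[
    {"travel": [-0.5,0,0],"rotation": [0,0,0],"jaw": 0},
    {"travel": [-1.5,0,0],"rotation": [0,0,0],"jaw": 0},
    {"travel": [-1,0,-2],"rotation": [0,0,0],"jaw": 0},
    {"travel": [0,0,-3],"rotation": [0,0,0],"jaw": 0},
    {"travel": [0,0,-4.5],"rotation": [0,0,0],"jaw": 0},
    {"travel": [0,0,-4.5],"rotation": [0,0,0],"jaw": 6},
    {"travel": [0,2,-3],"rotation": [0,0,0],"jaw": 6},
    {"travel": [0,-2,0],"rotation": [0,0,0],"jaw": 6},
  ],
)

```text
time_s: 13.2
ee_pos: [0.5855, 0.097, 0.2074]
orientation: [-0.216, 3.13, 0.004]
ft_force: [-0.1, 0.3, -0.7]
width: 0.0207
```

```bash
python3 mv.py .4718 -.3134 .205;python3 - <<'E'
from rig import manip
from h import *
p=[0.58511,0.13086,0.13291]
for c in ["side","wrist"]:
    s=manip.snapshot(c);im=s["pixels"][:,:,::-1]
    if c=="side": im=cv2.resize(im[40:190,185:335],None,fx=4,fy=4,interpolation=cv2.INTER_CUBIC)
    cv2.imwrite(f"pics/{c}9.png",im)
E
```

```text
t 13.2 p [0.5855 0.097  0.2074] yaw 97.9 F [-0.1  0.3 -0.7] w 0.0207
rotvec needed [0.002 0.004 0.005]  world d cm [-11.37 -41.04  -0.24]  tool d now [ 16.91 -39.09   0.07]  tool d at target rot [ 16.7  -39.18   0.24]
```

View pics/side9.png

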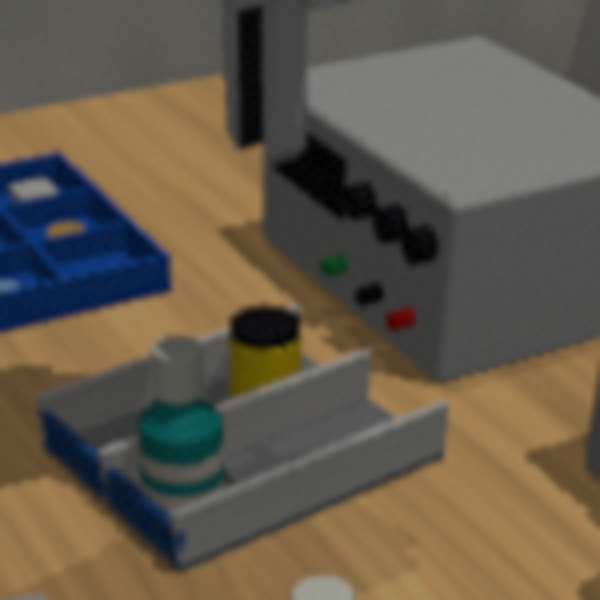

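View pics/wrist9.png

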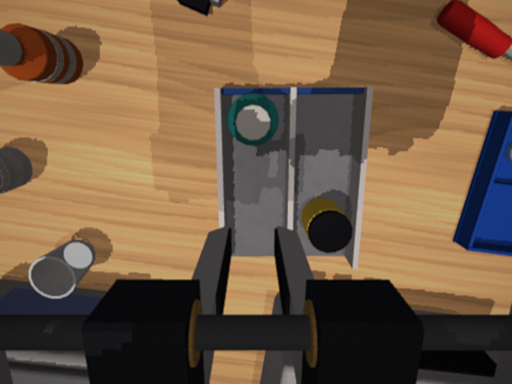

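Call:
drive_tool(
  series=[
    {"travel": [1.7,-3.9,0],"rotation": [0,0,0],"jaw": 6},
    {"travel": [1.7,-3.9,0],"rotation": [0,0,0],"jaw": 6},
    {"travel": [1.7,-3.9,0],"rotation": [0,0,0],"jaw": 6},
    {"travel": [1.7,-3.9,0],"rotation": [0,0,0],"jaw": 6},
    {"travel": [1.7,-3.9,0],"rotation": [0,0,0],"jaw": 6},
    {"travel": [1.7,-3.9,0],"rotation": [0,0,0],"jaw": 6},
    {"travel": [1.7,-3.9,0],"rotation": [0,0,0],"jaw": 6},
    {"travel": [1.7,-3.9,0],"rotation": [0,0,0],"jaw": 6},
  ],
)

```text
time_s: 14.1
ee_pos: [0.4897, -0.2361, 0.2026]
orientation: [0.207, -3.133, -0.001]
ft_force: [-0.3, -0.4, 0.8]
width: 0.0597
```

```bash
python3 mv.py .4718 -.3134 .205;python3 - <<'E'
from rig import manip
from h import *
s=manip.snapshot("wrist");cv2.imwrite("pics/wrist10.png",s["pixels"][:,:,::-1])
print(proj(s,[.4718,-.3134,.112]))
E
```

```text
t 14.1 p [ 0.4897 -0.2361  0.2026] yaw 97.6 F [-0.3 -0.4  0.8] w 0.0597
rotvec needed [ 0.001 -0.002 -0.001]  world d cm [-1.79 -7.73  0.24]  tool d now [ 2.79 -7.43 -0.24]  tool d at target rot [ 2.8  -7.42 -0.24]
(np.float64(162.3665350256835), np.float64(163.3726602315984))
```

View pics/wrist10.png

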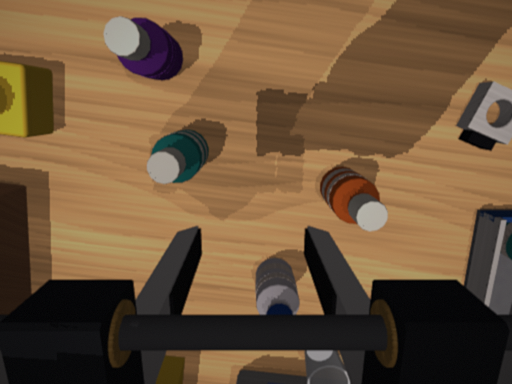

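Call:
drive_tool(
  series=[
    {"travel": [1.0,-2.5,0],"rotation": [0,0,0],"jaw": 6},
    {"travel": [1.0,-2.5,0],"rotation": [0,0,0],"jaw": 6},
    {"travel": [0.7,-2.1,0],"rotation": [0,0,0],"jaw": 6},
    {"travel": [0,0,2],"rotation": [0,0,0],"jaw": 6},
    {"travel": [0,0,2],"rotation": [0,0,0],"jaw": 6},
    {"travel": [0,0,1.5],"rotation": [0,0,0],"jaw": 6},
    {"travel": [0,0,0.5],"rotation": [0,0,0],"jaw": 6},
    {"travel": [0,0,0],"rotation": [0,0,0],"jaw": 6},
  ],
)

```text
time_s: 14.95
ee_pos: [0.4731, -0.3086, 0.1426]
orientation: [0.207, -3.133, -0.001]
ft_force: [0.4, 0.2, 1.4]
width: 0.0599
```

```bash
python3 mv.py .4718 -.3134 .086;python3 - <<'E'
from rig import manip
from h import *
s=manip.snapshot("wrist");cv2.imwrite("pics/wrist11.png",s["pixels"][:,:,::-1])
print(proj(s,[.4718,-.3134,.112]))
print(proj(s,manip.sense()["ee_pos"]))
s=manip.snapshot("side");cv2.imwrite("pics/side11.png",cv2.resize(s["pixels"][180:340,220:400,::-1],None,fx=3,fy=3))
E
```

```text
t 14.95 p [ 0.4731 -0.3086  0.1426] yaw 97.6 F [0.4 0.2 1.4] w 0.0599
rotvec needed [ 0.001 -0.002 -0.001]  world d cm [-0.13 -0.48 -5.66]  tool d now [ 0.18 -0.47  5.66]  tool d at target rot [ 0.19 -0.46  5.66]
(np.float64(245.20591201134403), np.float64(217.09228071744434))
(np.float64(251.50195893247368), np.float64(238.54495083291366))
```

View pics/wrist11.png

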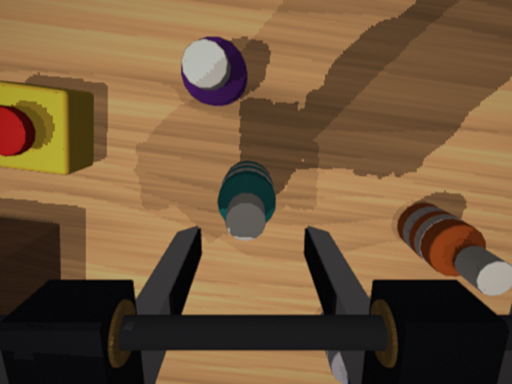

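View pics/side11.png

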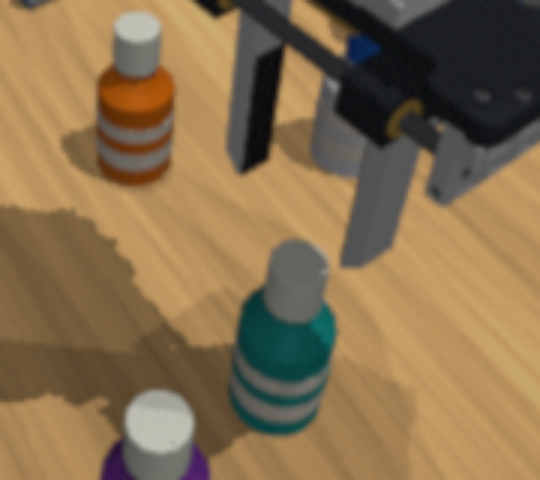

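Call:
drive_tool(
  series=[
    {"travel": [0.2,-0.45,1.5],"rotation": [0,0,0],"jaw": 6},
    {"travel": [0,0,2],"rotation": [0,0,0],"jaw": 6},
    {"travel": [0,0,1.6],"rotation": [0,0,0],"jaw": 6},
    {"travel": [0,0,0.3],"rotation": [0,0,0],"jaw": 5},
    {"travel": [0,0,0],"rotation": [0,0,0],"jaw": 3},
    {"travel": [0,0,0],"rotation": [0,0,0],"jaw": 2},
    {"travel": [0,0,0],"rotation": [0,0,0],"jaw": 2},
    {"travel": [0,0,0],"rotation": [0,0,0],"jaw": 2},
  ],
)

```text
time_s: 15.85
ee_pos: [0.4726, -0.3138, 0.0902]
orientation: [-0.208, 3.134, -0.001]
ft_force: [-0.6, 0.3, 4.0]
width: 0.0276
```

Call:
drive_tool(
  series=[
    {"travel": [0,0,0],"rotation": [0,0,0],"jaw": 2},
    {"travel": [0,0,0],"rotation": [0,0,0],"jaw": 2},
    {"travel": [0,0,-0.3],"rotation": [0,0,0],"jaw": 2},
    {"travel": [0,0,-0.7],"rotation": [0,0,0],"jaw": 2},
    {"travel": [0,0,-1.5],"rotation": [0,0,0],"jaw": 2},
    {"travel": [0,0,-2],"rotation": [0,0,0],"jaw": 2},
    {"travel": [0,0,-2],"rotation": [0,0,0],"jaw": 2},
    {"travel": [0,0,-1],"rotation": [0,0,0],"jaw": 2},
  ],
)

```text
time_s: 16.65
ee_pos: [0.4728, -0.3142, 0.1671]
orientation: [-0.207, 3.133, -0.002]
ft_force: [-0.3, -1.1, -0.4]
width: 0.0275
```

```bash
python3 mv.py .575 .0908 .27;python3 - <<'E'
from rig import manip
from h import *
s=manip.snapshot("wrist");cv2.imwrite("pics/wrist12.png",s["pixels"][:,:,::-1])
s=manip.snapshot("side");cv2.imwrite("pics/side12.png",cv2.resize(s["pixels"][150:340,220:400,::-1],None,fx=3,fy=3))
E
```

```text
t 16.65 p [ 0.4728 -0.3142  0.1671] yaw 97.6 F [-0.3 -1.1 -0.4] w 0.0275
rotvec needed [-0.002  0.002 -0.001]  world d cm [10.22 40.5  10.29]  tool d now [-15.49  38.78 -10.31]  tool d at target rot [-15.49  38.79 -10.29]
```

View pics/wrist12.png

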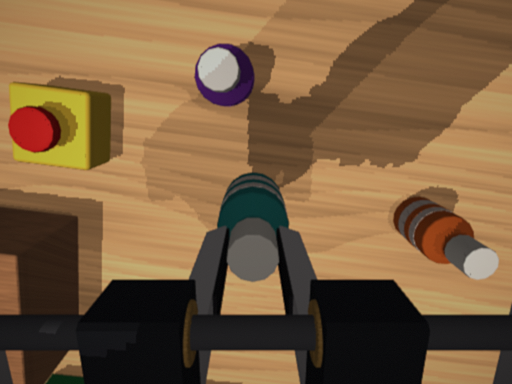

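View pics/side12.png

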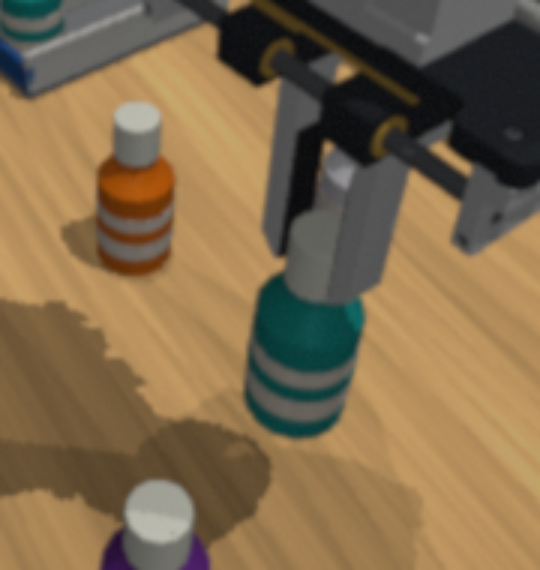

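Call:
drive_tool(
  series=[
    {"travel": [0,0,-2],"rotation": [0,0,0],"jaw": 2},
    {"travel": [0,0,-3],"rotation": [0,0,0],"jaw": 2},
    {"travel": [0,0.5,-3],"rotation": [0,0,0],"jaw": 2},
    {"travel": [-0.4,1.5,-1],"rotation": [0,0,0],"jaw": 2},
    {"travel": [-0.8,2.5,0],"rotation": [0,0,0],"jaw": 2},
    {"travel": [-1.2,3,0],"rotation": [0,0,0],"jaw": 2},
    {"travel": [-1.3,3,0],"rotation": [0,0,0],"jaw": 2},
    {"travel": [-1.3,3,0],"rotation": [0,0,0],"jaw": 2},
  ],
)

```text
time_s: 17.55
ee_pos: [0.5038, -0.1719, 0.2538]
orientation: [0.207, -3.134, -0.0]
ft_force: [1.0, -0.1, -1.5]
width: 0.0274
```

Call:
drive_tool(
  series=[
    {"travel": [-1.3,3,0],"rotation": [0,0,0],"jaw": 2},
    {"travel": [-1.3,3,0],"rotation": [0,0,0],"jaw": 2},
    {"travel": [-1.3,3,0],"rotation": [0,0,0],"jaw": 2},
    {"travel": [-1.3,3,0],"rotation": [0,0,0],"jaw": 2},
    {"travel": [-1.3,3,0],"rotation": [0,0,0],"jaw": 2},
    {"travel": [-1.3,3,0],"rotation": [0,0,0],"jaw": 2},
    {"travel": [-0.8,2,0],"rotation": [0,0,0],"jaw": 2},
    {"travel": [-0.4,1,0],"rotation": [0,0,0],"jaw": 2},
  ],
)

```text
time_s: 18.35
ee_pos: [0.5654, 0.0488, 0.2535]
orientation: [0.211, -3.133, -0.0]
ft_force: [-0.4, -0.2, -1.5]
width: 0.0271
```

```bash
python3 mv.py .5792 .0917 .10;python3 - <<'E'
from rig import manip
from h import *
s=manip.snapshot("wrist");cv2.imwrite("pics/wrist13.png",s["pixels"][:,:,::-1])
s=manip.snapshot("side");cv2.imwrite("pics/side13.png",cv2.resize(s["pixels"][20:200,170:340,::-1],None,fx=3,fy=3))
E
```

```text
t 18.35 p [0.5654 0.0488 0.2535] yaw 97.7 F [-0.4 -0.2 -1.5] w 0.0271
rotvec needed [ 0.    -0.001  0.002]  world d cm [  1.38   4.29 -15.35]  tool d now [-1.96  4.06 15.35]  tool d at target rot [-1.94  4.07 15.35]
```

View pics/wrist13.png

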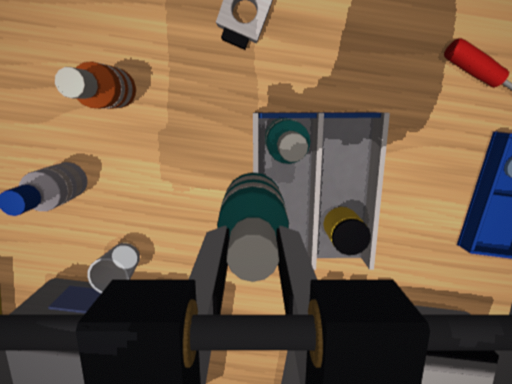

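View pics/side13.png

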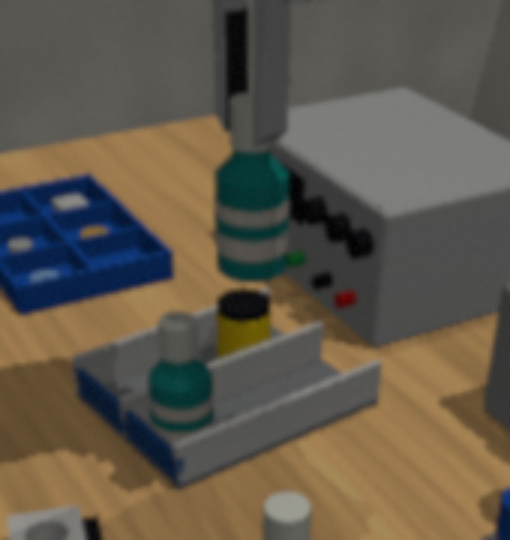

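Call:
drive_tool(
  series=[
    {"travel": [-0.5,1,0],"rotation": [0,0,0],"jaw": 2},
    {"travel": [-0.6,1.2,0],"rotation": [0,0,0],"jaw": 2},
    {"travel": [-0.5,1.1,0],"rotation": [0,0,0],"jaw": 2},
    {"travel": [-0.35,0.75,0],"rotation": [0,0,0],"jaw": 2},
    {"travel": [0,0,1],"rotation": [0,0,0],"jaw": 2},
    {"travel": [0,0,1.2],"rotation": [0,0,0],"jaw": 2},
    {"travel": [0,0,0.8],"rotation": [0,0,0],"jaw": 2},
    {"travel": [0,0,0],"rotation": [0,0,0],"jaw": 2},
  ],
)

```text
time_s: 19.25
ee_pos: [0.5787, 0.0888, 0.2228]
orientation: [0.206, -3.132, 0.001]
ft_force: [-0.4, 0.1, -1.6]
width: 0.0269
```

```bash
python3 mv.py .5792 .0917 .0965;python3 - <<'E'
from rig import manip
from h import *
s=manip.snapshot("wrist");cv2.imwrite("pics/wrist14.png",s["pixels"][:,:,::-1])
p=[0.58511,0.13086,0.13291]
print(proj(s,manip.sense()["ee_pos"]))
import numpy as np
a=p[2]
for z in (.04,.118):
  for l in [(-.1,-.076),(-.1,0),(-.1,.076),(.0,-.076),(0,0),(.1,0),(-.07,-.038)]:
    w=[p[0]+l[0]*np.cos(a)-l[1]*np.sin(a),p[1]+l[0]*np.sin(a)+l[1]*np.cos(a),z]; print(z,l,np.round(proj(s,w),1))
s=manip.snapshot("side");cv2.imwrite("pics/side14.png",cv2.resize(s["pixels"][20:200,170:340,::-1],None,fx=3,fy=3))
E
```

```text
t 19.25 p [0.5787 0.0888 0.2228] yaw 97.5 F [-0.4  0.1 -1.6] w 0.0269
rotvec needed [-0.    -0.002 -0.001]  world d cm [  0.05   0.29 -12.63]  tool d now [-0.12  0.28 12.63]  tool d at target rot [-0.09  0.28 12.63]
(np.float64(252.23875128144473), np.float64(238.70157900143988))
0.04 (-0.1, -0.076) [218.7  91.5]
0.04 (-0.1, 0) [291.2  91.3]
0.04 (-0.1, 0.076) [363.8  91.2]
0.04 (0.0, -0.076) [221.2 184.3]
0.04 (0, 0) [288.6 184.2]
0.04 (0.1, 0) [286.3 264.7]
0.04 (-0.07, -0.038) [254.9 120.7]
0.118 (-0.1, -0.076) [209.2  87.9]
0.118 (-0.1, 0) [301.9  87.8]
0.118 (-0.1, 0.076) [394.6  87.6]
0.118 (0.0, -0.076) [213.3 204.5]
0.118 (0, 0) [297.7 204.4]
0.118 (0.1, 0) [294.1 302. ]
0.118 (-0.07, -0.038) [255.5 125.1]
```

View pics/wrist14.png

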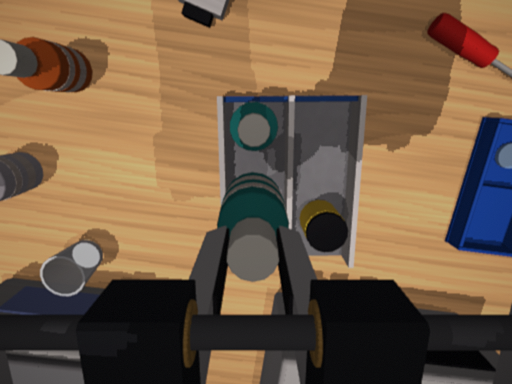

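View pics/side14.png

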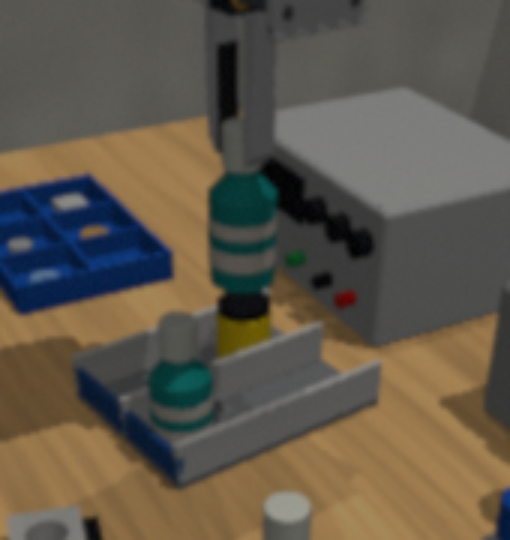

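Call:
drive_tool(
  series=[
    {"travel": [0,0.25,0.8],"rotation": [0,0,0],"jaw": 2},
    {"travel": [0,0,1.5],"rotation": [0,0,0],"jaw": 2},
    {"travel": [0,0,2],"rotation": [0,0,0],"jaw": 2},
    {"travel": [0,0,2],"rotation": [0,0,0],"jaw": 2},
    {"travel": [0,0,2],"rotation": [0,0,0],"jaw": 2},
    {"travel": [0,0,1.5],"rotation": [0,0,0],"jaw": 2},
    {"travel": [0,0,0.7],"rotation": [0,0,0],"jaw": 2},
    {"travel": [0,0,0],"rotation": [0,0,0],"jaw": 2},
  ],
)

```text
time_s: 20.15
ee_pos: [0.5789, 0.0919, 0.1188]
orientation: [0.207, -3.134, 0.0]
ft_force: [0.5, 0.0, 0.6]
width: 0.0267
```

```bash
python3 mv.py .5792 .0917 .0965;python3 - <<'E'
from rig import manip
from h import *
s=manip.snapshot("wrist");cv2.imwrite("pics/wrist15.png",s["pixels"][:,:,::-1])
s=manip.snapshot("side");cv2.imwrite("pics/side15.png",cv2.resize(s["pixels"][40:190,185:335,::-1],None,fx=4,fy=4))
E
```

```text
t 20.15 p [0.5789 0.0919 0.1188] yaw 97.6 F [0.5 0.  0.6] w 0.0267
rotvec needed [-0.    -0.001 -0.   ]  world d cm [ 0.03 -0.02 -2.23]  tool d now [-0.03 -0.03  2.23]  tool d at target rot [-0.03 -0.03  2.23]
```

View pics/wrist15.png

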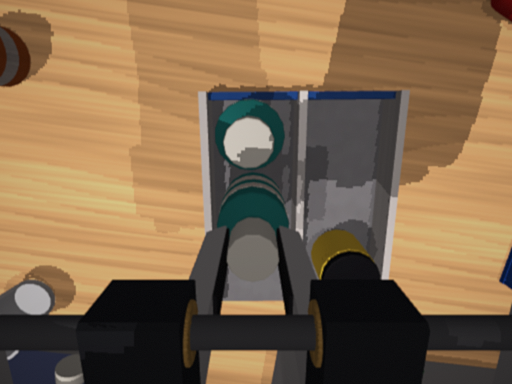

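View pics/side15.png

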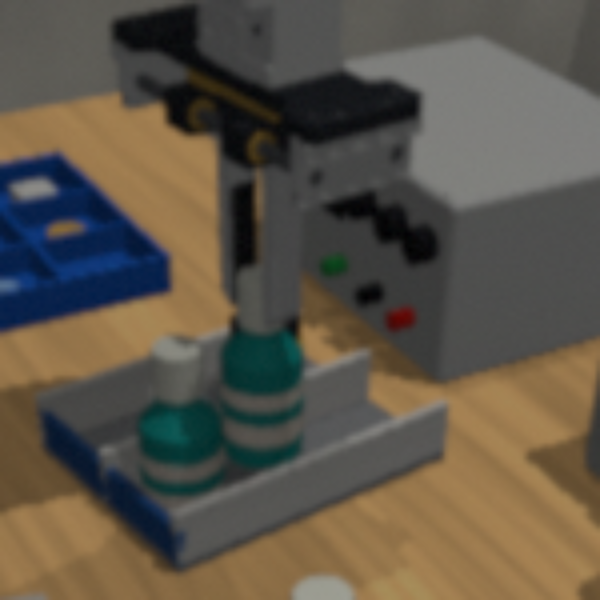

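Call:
drive_tool(
  series=[
    {"travel": [0,0,0.4],"rotation": [0,0,0],"jaw": 2},
    {"travel": [0,0,0.5],"rotation": [0,0,0],"jaw": 2},
    {"travel": [0,0,0.5],"rotation": [0,0,0],"jaw": 2},
    {"travel": [0,0,0.3],"rotation": [0,0,0],"jaw": 2},
    {"travel": [0,0,0.2],"rotation": [0,0,0],"jaw": 2},
    {"travel": [0,0,0.1],"rotation": [0,0,0],"jaw": 2},
    {"travel": [0,0,0.1],"rotation": [0,0,0],"jaw": 2},
    {"travel": [0,0,0],"rotation": [0,0,0],"jaw": 2},
  ],
)

```text
time_s: 21.05
ee_pos: [0.5792, 0.0919, 0.0984]
orientation: [0.207, -3.135, 0.0]
ft_force: [0.1, -0.1, -0.4]
width: 0.0274
```

Call:
drive_tool(
  series=[
    {"travel": [0,0,0.05],"rotation": [0,0,0],"jaw": 2},
    {"travel": [0,0,0.05],"rotation": [0,0,0],"jaw": 2},
    {"travel": [0,0,0.05],"rotation": [0,0,0],"jaw": 2},
    {"travel": [0,0,0],"rotation": [0,0,0],"jaw": 2},
    {"travel": [0,0,0],"rotation": [0,0,0],"jaw": 2},
    {"travel": [0,0,0],"rotation": [0,0,0],"jaw": 2},
    {"travel": [0,0,0],"rotation": [0,0,0],"jaw": 2},
    {"travel": [0,0,0],"rotation": [0,0,0],"jaw": 2},
  ],
)

```text
time_s: 21.85
ee_pos: [0.5792, 0.092, 0.097]
orientation: [0.208, -3.135, 0.0]
ft_force: [-0.0, -0.0, -1.9]
width: 0.0279
```

```bash
python3 mv.py .5792 .0917 .0965;python3 - <<'E'
from rig import manip
from h import *
s=manip.snapshot("side");cv2.imwrite("pics/side16.png",cv2.resize(s["pixels"][40:190,185:335,::-1],None,fx=4,fy=4))
E
```

```text
t 21.85 p [0.5792 0.092  0.097 ] yaw 97.6 F [-0.  -0.  -1.9] w 0.0279
rotvec needed [-0. -0. -0.]  world d cm [ 0.   -0.03 -0.05]  tool d now [ 0.   -0.03  0.05]  tool d at target rot [ 0.   -0.03  0.05]
```

View pics/side16.png

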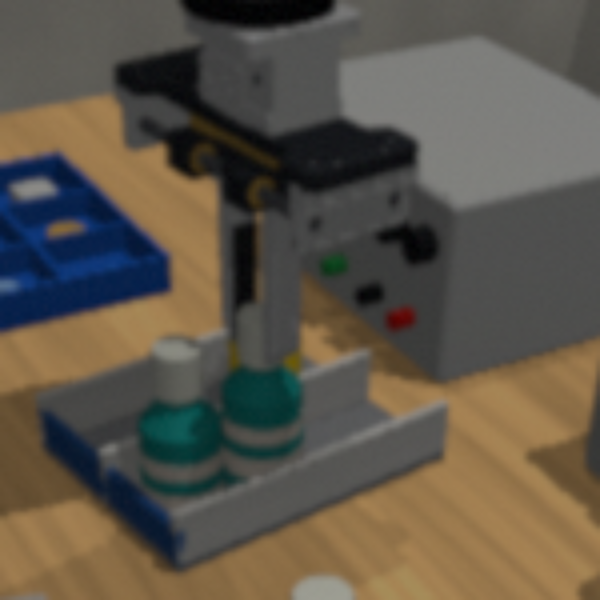

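Call:
drive_tool(
  series=[
    {"travel": [0,0,0.05],"rotation": [0,0,0],"jaw": 2},
    {"travel": [0,0,0.05],"rotation": [0,0,0],"jaw": 2},
    {"travel": [0,0,0.05],"rotation": [0,0,0],"jaw": 2},
    {"travel": [0,0,0.05],"rotation": [0,0,0],"jaw": 2},
    {"travel": [0,0,0],"rotation": [0,0,0],"jaw": 2},
    {"travel": [0,0,0],"rotation": [0,0,0],"jaw": 2},
    {"travel": [0,0,0],"rotation": [0,0,0],"jaw": 2},
    {"travel": [0,0,0],"rotation": [0,0,0],"jaw": 2},
  ],
)

```text
time_s: 22.7
ee_pos: [0.5799, 0.0921, 0.0962]
orientation: [-0.207, 3.133, 0.0]
ft_force: [-4.6, -1.2, 15.7]
width: 0.0271
```

Call:
drive_tool(
  series=[
    {"travel": [0,0,-0.08],"rotation": [0,0,0],"jaw": 2},
    {"travel": [0,0,0],"rotation": [0,0,0],"jaw": 2},
    {"travel": [0,0,0],"rotation": [0,0,0],"jaw": 2.9},
    {"travel": [0,0,0],"rotation": [0,0,0],"jaw": 3.1},
    {"travel": [0,0,0],"rotation": [0,0,0],"jaw": 3.5},
    {"travel": [0,0,0],"rotation": [0,0,0],"jaw": 4.2},
    {"travel": [0,0,0],"rotation": [0,0,0],"jaw": 5},
    {"travel": [0,0,0],"rotation": [0,0,0],"jaw": 5},
  ],
)

```text
time_s: 23.5
ee_pos: [0.5792, 0.0919, 0.0957]
orientation: [0.207, -3.135, 0.0]
ft_force: [0.9, -0.6, -0.0]
width: 0.0495
```

Call:
drive_tool(
  series=[
    {"travel": [0,0,-0.5],"rotation": [0,0,0],"jaw": 5},
    {"travel": [0,0,-1.5],"rotation": [0,0,0],"jaw": 5},
    {"travel": [0,0,-3],"rotation": [0,0,0],"jaw": 5},
    {"travel": [0,0,-4],"rotation": [0,0,0],"jaw": 5},
    {"travel": [0,0,-4],"rotation": [0,0,0],"jaw": 5},
    {"travel": [-2,0,-2],"rotation": [0,0,0],"jaw": 5},
    {"travel": [-3,0,0],"rotation": [0,0,0],"jaw": 5},
    {"travel": [0,0,0],"rotation": [0,0,0],"jaw": 5},
  ],
)

```text
time_s: 24.3
ee_pos: [0.631, 0.0989, 0.2473]
orientation: [-0.208, 3.132, 0.0]
ft_force: [-0.4, 1.1, -1.1]
width: 0.0502
```

```bash
python3 mv.py .5792 .0917 .0965;python3 - <<'E'
from rig import manip
from h import *
s=manip.snapshot("wrist");cv2.imwrite("pics/wrist17.png",s["pixels"][:,:,::-1])
s=manip.snapshot("side");cv2.imwrite("pics/side17.png",cv2.resize(s["pixels"][40:190,185:335,::-1],None,fx=4,fy=4))
E
```

```text
t 24.3 p [0.631  0.0989 0.2473] yaw 97.6 F [-0.4  1.1 -1.1] w 0.0502
rotvec needed [-0.     0.002 -0.   ]  world d cm [ -5.18  -0.72 -15.08]  tool d now [ 5.26 -0.03 15.07]  tool d at target rot [ 5.23 -0.03 15.08]
```

View pics/wrist17.png

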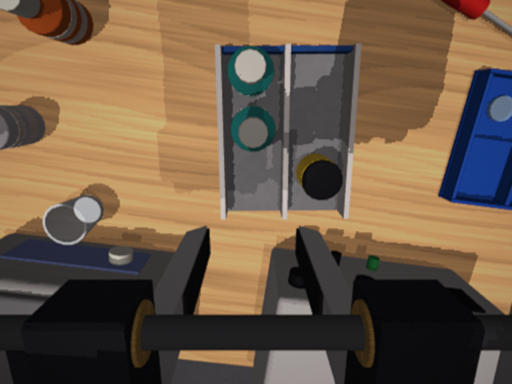

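View pics/side17.png

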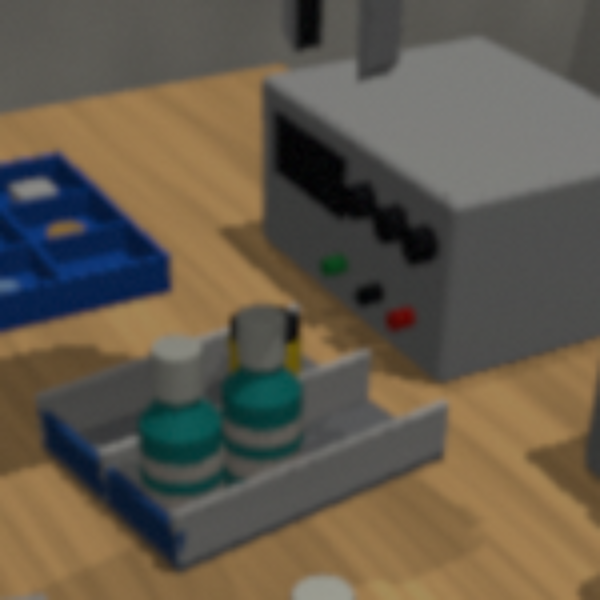

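```bash
python3 - <<'E'
from rig import manip
from h import *
p=np.array([0.58511,0.13086,0.13291]);a=p[2]
def inv(q): return np.round((np.asarray(q)-p[:2])@np.array([[np.cos(a),-np.sin(a)],[np.sin(a),np.cos(a)]]),4)
s=manip.snapshot("wrist");A,B=[at(s,u,v,.118)[:2] for u,v in [(250,67),(253,132)]]
print("wrist",inv(A),inv(B),np.linalg.norm(A-B),"stop wall end",[inv(at(s,u,v,.04)[:2]) for u,v in [(219,46),(359,45),(287,45)]], "tub",inv(at(s,321,180,.061)[:2]))
im=s["pixels"][:,:,::-1];cv2.imwrite("pics/w18.png",cv2.resize(im[35:225,205:370],None,fx=3,fy=3))
s=manip.snapshot("side");A,B=[at(s,185+x/4-.4,40+y/4-.4,.118)[:2] for x,y in [(178,347),(260,314)]]
print("side",inv(A),inv(B),np.linalg.norm(A-B))
E
```

```text
wrist [-0.0673 -0.0398] [-0.0113 -0.0372] 0.05602808963384301 stop wall end [array([-0.0963, -0.0737]), array([-0.0971,  0.077 ]), array([-0.0972, -0.0005])] tub [0.047  0.0398]
side [-0.0668 -0.0409] [-0.0096 -0.0366] 0.0573845963798068
```

View pics/w18.png

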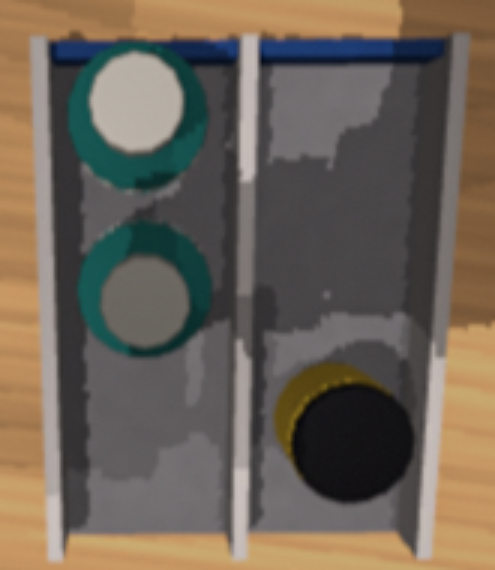

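Both measurements agree: the old bottle is about 0–3 mm from the stop, the bottle centres are 56–57 mm apart (a gap of about 8–9 mm), and the tub has not moved. I'm handing the job in.

```bash
python3 -c "
from rig import manip
print(manip.finish_job())"
```

```text
the job is handed in; nothing more can be done
None
```

The lens-cleaner lane is restocked and the job is handed in. The old teal bottle stands at the blue front stop, and the new teal bottle stands right behind it. No verdict was reported.

**What I did:**
- **Old bottle:** I first dragged it by the cap. It leaned roughly 15–20° as its base lagged, so I set it upright, let go, and pushed it low on the body with closed fingers until it met the stop.
- **New bottle:** I picked it up by the cap, leaving the purple look-alike alone. I lowered it into the same lane until it touched the floor, then let go and moved the arm clear. The touchdown pressed with about 16 N for a moment.

**Last checks (wrist and side cameras, rack frame):**

| | Wrist | Side |
|---|---|---|
| Old bottle x | -67 mm | -67 mm |
| New bottle x | -11 mm | -10 mm |
| Distance between centres | 56 mm | 57 mm |

- **Gaps:** the bottles are about 8–9 mm apart and the old one is about 0–3 mm from the stop, both under 15 mm.
- **Upright and tub:** both bottles look upright, and the tub measures within about 1 mm of where it started.
- **Disagreement:** the wrist camera put the rack's front end 3–6 mm further back than the top-camera fit, so the gap to the stop is only good to that.

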